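Run a code check on a sample tub

ROBOT

A 6-joint arm with a two-finger parallel gripper is mounted at the origin on the work surface. World frame = base frame: x ahead of the robot, y to its left, z up, the work surface at z = 0. Lengths are in mm, angles in rad, forces in N, time in s.
With the tool pointing down it reaches from about 275 to 1000 mm from the base axis. Payload 8.4 kg.
Tool frame: the origin (TCP) lies midway between the tips of the shut fingers; the grasp point (between the pads) lies 19 mm behind it; y points along the fingers, z is the direction in which the jaws open and shut, and the axes are right-handed (so a half turn about y gives the same grasp; the last joint's range is limited). The gripper opens to 85 mm and grips with 20 to 120 N. Pads are 22 mm wide; open, the fingers measure 114 mm over their backs; the gripper's body (76 mm by 85 mm) begins 54 mm behind the grasp point. The pads swing forward as they close: fully open they stand 13 mm farther back than shut.
Start: joints at [-1.325, 0.353, 1.633, -0, 1.155, -0.002], TCP at [153.293, -605.912, 231.281] pointing down, gripper open.
Joint ranges: [-2.63, 2.63], [-0.92, 2.1], [0.06, 2.66], [-1.3, 4.44], [0, 2.69], [-3.02, 3.02]. Speed limits (rad/s): [2.22, 2.22, 2.79, 3.14, 3.14, 3.14].

INTERFACE

Orientations are given as [roll, pitch, yaw] about the fixed x, y, z axes, in that order (R = Rz(yaw) Ry(pitch) Rx(roll)).
In Python, from rig import r gives the robot as it stands. The module is installed in compiled form; this text tells all that it offers.
- The arm moves only by the tool apply_moves, never from a script. Its argument "plan" is text: rows parted by semicolons, each of 7 numbers parted by spaces: the shift along the tool's x, y, z in cm, then the turn, a rotation vector about the tool's x, y, z in degrees, then the closure, from 0 (fully open) to 1 (shut). A call has 1 to 20 rows; each row shifts and turns the pose as measured when the row begins, along the tool's axes as they then stand; what a row does not reach is not made up. A row lasts 1/10 s, in which the tool goes at most 50 mm and 8.59 degrees, less where a joint would pass 70% of its speed; a pose out of reach is approached as far as the arm can. A call is refused whole if a number of a shift passes 5 or a number of a turn 8.59, either way. A call with a gripper value outside its range is refused whole. The fingers move at their own pace and stop on an object; "squeeze" is the grip in N (left out, the last holds). Time passes only in rows, so rows that do not move let the fingers close. It gives the time, the measured TCP pose, the force and the opening at its end, in the units of the state.
- r.sense(): the state, without advancing time (a new reading comes with each control period).
- r.grab_frame(name): name is "scene" or "top" or "wrist"; returns the picture (480x640x3 uint8, blue, green, red); there is no depth.
- r.get_calibration(name): a dict with "vertical_fov" (degrees; the focal length in pixels is half the picture's height over the tangent of half this angle, whatever the lens; pixels are square), "cx", "cy" (the principal point, pixels), "R" (3x3) and "t" (3): a world point X has camera coordinates R X + t; the wrist camera has in their place "hand_eye" (4x4, takes a point from camera to tool coordinates, whose origin is the TCP and whose axes are the tool frame's). Camera axes: x right, y down, z forward; pixel columns grow to the right and rows downward; lengths in mm; the calibration is good to about 2 mm. A picture is of the moment at which its call begins: read the wrist's pose just before it. get_calibration takes no time and is no camera call.
- r.sign_off(): hands the job in, once; it reports no verdict.
The state is a dict: "clock": time; "qpos": joint angles; "qvel": joint speeds; "joint_efforts": joint torques, N m; "eef_pos": TCP position; "tcp_rot": TCP orientation; "contact_force": force on the tool from outside, world axes, zero at the start; "wrist_torque": the same for the moment, N m; "opening": opening from 0.0 (shut) to 1.0 (fully open).
Only numpy, scipy, OpenCV 4.12 (cv2) and the standard library are available. Lean on these libraries where they do the work, as an engineer would, in place of code of your own. Each camera call takes 0.05 s, during which the arm holds its last target. There are 200 camera calls.

TASK

Slide the sample carriage along its track by its upright tab until the tub on it stands centred under the round head of the reader, and leave it there. Then start the check: reach in under the wire guard of the sloping console, press the larger of its two buttons fully down and let it come all the way up again. Do not press the smaller button, do not press the larger one before the tub is in place, and leave the loose tubs, bottle, boxes and screwdriver on the bench where they stand.

Things in the scene. Friction and masses are not known exactly. Their poses are not given: they have to be found in the camera images.
- track: Fixed aluminium base plate of the reader station, 130 x 300 mm, 12 mm thick, with two steel rails and end stops; origin under its centre. The carriage slides along its y axis; its -x side faces the robot.
- carriage (a joint): Position of the carriage along the track, 0 to 0.18 m, growing to the track's +y. It slides stiffly (about 2 N) and stays where it is left. The carriage is an aluminium plate 130 x 70 mm carrying a closed white round tub (72 mm across the lid) and, at its robot-side end, the grip tab. The tub is fixed to the carriage.
- tab_top (a point): Centre of the top of the carriage's upright dark steel grip tab, 62 mm above the bench. The tab is 14 mm thick along the track (y), 30 mm long across it (x) and stands 32 mm above the carriage plate. Axes as the track's.
- tub_top (a point): Centre of the lid's top of the tub on the carriage, 78 mm above the bench; 92 mm behind the tab (track +x). Axes as the track's.
- reader_lens (a point): Centre of the underside of the reader's round grey head (46 mm across, 70 mm high), 147 mm above the bench over the tub's path, held by an arm from a post behind the track. A small pointer at the track's rear edge marks the same place; the carriage has a matching mark. The tub is in place when tub_top and this agree along the track's y. The place differs each time.
- console: Grey console, 200 mm wide, panel sloping 40 degrees, facing its -x; origin under its middle, y across the panel. Panel's middle 95 mm above the bench, buttons at that height. Four 8 mm guard wires across it, 70 mm off its face, 20 mm apart, start 24 mm up the slope from the buttons' middles: buttons cannot be reached from straight above, only about along the panel's normal.
- startbtn_top (a point): Centre of the top of the larger grey button (32 mm diameter, in a black round housing of 48 mm), 20 mm off the panel. z points out of the panel along the button's axis (40 degrees from vertical), y across the panel. It may be on the left or the right of the panel.
- startbtn (a joint): Travel of the larger button: 0 = up, 0.008 m = fully down, which takes about 4 N along its axis.
- clearbtn_top (a point): Centre of the top of the smaller grey button (18 mm diameter, housing 34 mm), 84 mm beside the larger one; not to be pressed.
- clearbtn (a joint): Travel of the smaller button: 0 = up, 0.008 m = fully down.
- tub_a: Loose closed white tub, 72 mm across, 48 mm high, standing between console and track towards the far side; bystander. Origin under its centre.
- tub_b: Loose closed white tub like the other, standing nearer the robot on its right; bystander.
- spray: White bottle, 60 mm across, 160 mm high, at the far right, beyond the track's end; bystander. Origin under its centre.
- pen_box: Small cardboard box 50 x 90 x 22 mm lying in front of the console; bystander. Origin under its centre.
- driver: Screwdriver, 170 mm long, lying across in front of the robot; bystander. Its x axis runs along it.
- pack: Open clear plastic box 120 x 160 x 85 mm at the far side; bystander. Origin under its centre.

How it is judged:
By the outcome, as a careful person would: the job done as asked, in the order asked, and still so for the second after the job is handed in, with the robot touching nothing.
It also fails if it takes over 50 s, if anything falls off the work surface, if the arm or the gripper's body presses on something with over 40 N, if the wrist force passes 120 N, or if a joint passes its speed limit or range.

## Working session

There is one attempt and no reset: what is moved stays moved. The work goes in short steps, Python scripts to look and compute and a tool call to move; the robot and the scene stay as the last step left them, time stands still between calls to the robot, and variables do not carry over. Pictures are saved under pics/ and viewed, about 8 in all and at most 12, crops included, and the job is handed in when it is done.

Besides the shell and the picture viewer there is one more tool, called as name(argument=value, ...) on one line, values as JSON. apply_moves: Moves the arm, as the interface text tells. Its arguments: {"type":"object","properties":{"plan":{"type":"string"},"squeeze":{"type":"number"}},"required":["plan"]}

```bash
mkdir -p pics
python3 - <<'E'
from rig import r
import cv2,numpy as np
for n in("scene","top"):
    cv2.imwrite(f"pics/{n}0.png",r.grab_frame(n))
for n in("scene","top","wrist"): print(n,r.get_calibration(n))
print(r.sense())
E
```

```text
scene {'vertical_fov': 55.72396601468654, 'cx': 318.8733301926003, 'cy': 236.07618631614272, 'R': array([[-0.3963682 ,  0.91808996,  0.00175633],
       [ 0.72809277,  0.31550464, -0.60855382],
       [-0.55926128, -0.23993261, -0.79351066]]), 't': array([ 277.68059711, -321.63745705, 1313.95592692])}
top {'vertical_fov': 45.5137025873656, 'cx': 324.8121616983852, 'cy': 243.70424197343277, 'R': array([[-0.01943568, -0.99971447,  0.01390083],
       [-0.99215004,  0.01756703, -0.12381314],
       [ 0.12353359, -0.0161981 , -0.99220818]]), 't': array([ -48.16741898,  590.06899543, 1333.32034035])}
wrist {'vertical_fov': 70.97321223714479, 'cx': 320.3774700254826, 'cy': 246.67465779488637, 'hand_eye': array([[-6.29152471e-04,  9.63594776e-01,  2.67366252e-01,
        -6.77328882e+01],
       [-5.61424198e-04, -2.67366603e-01,  9.63594720e-01,
        -1.42980173e+02],
       [ 9.99999644e-01,  4.56142116e-04,  7.09199783e-04,
         7.81088603e-01],
       [ 0.00000000e+00,  0.00000000e+00,  0.00000000e+00,
         1.00000000e+00]])}
{'clock': 0.1, 'qpos': array([-1.32537616e+00,  3.53600782e-01,  1.63409071e+00,  5.21733247e-05,
        1.15522930e+00, -2.40337883e-03]), 'qvel': array([ 0.00110637, -0.00031215, -0.00218787,  0.00090514,  0.00049493,
       -0.00053229]), 'joint_efforts': array([-9.56066178e-04, -6.06358194e+01, -3.42823255e+01, -8.22840616e-05,
        4.01677695e-03, -3.20159984e-06]), 'eef_pos': array([ 153.211822  , -605.45828825,  230.60985611]), 'tcp_rot': array([-1.57212434e+00,  5.08965692e-05, -2.89379024e+00]), 'contact_force': array([-0.60279705,  0.37494876,  0.88230699]), 'wrist_torque': array([ 0.00706757, -0.00507731, -0.017865  ]), 'opening': 0.9977705593226853}
```

View pics/scene0.png

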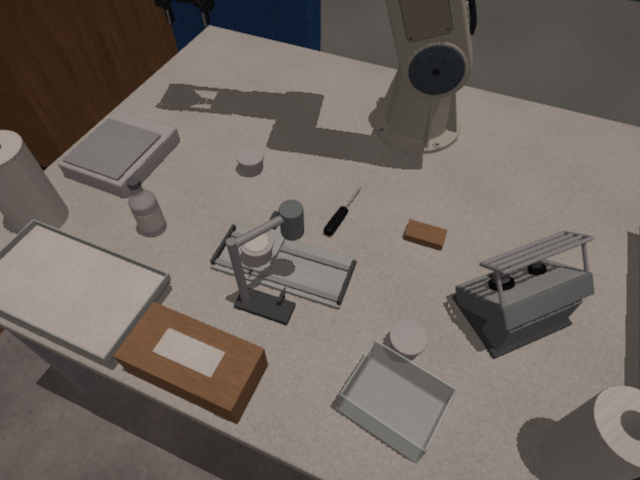

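View pics/top0.png

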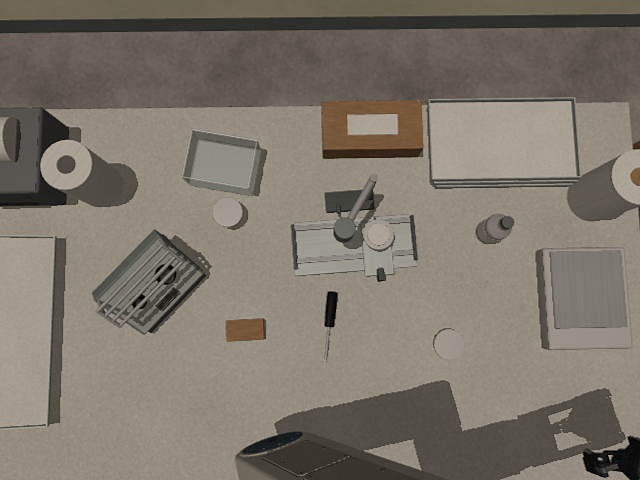

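The overview shows the track around top-image (354,245), the tub at (379,234), the tab at (381,275) and the head at (345,230). The console is at (152,282) with its buttons near (167,272) and (140,300). Next I'll enlarge both.

```bash
cat > h.py <<'E'
from rig import r
import cv2,numpy as np
from scipy.spatial.transform import Rotation as Ro
def cam(n,s=None):
    c=r.get_calibration(n); f=240/np.tan(np.radians(c["vertical_fov"]/2))
    K=np.array([[f,0,c["cx"]],[0,f,c["cy"]],[0,0,1]])
    if "R" in c: return K,np.array(c["R"]),np.array(c["t"])
    H=np.array(c["hand_eye"]); s=s or r.sense()
    T=np.eye(4);T[:3,:3]=Ro.from_euler("xyz",s["tcp_rot"]).as_matrix();T[:3,3]=s["eef_pos"]
    W=np.linalg.inv(T@H); return K,W[:3,:3],W[:3,3]
def back(C,uv,z):
    K,R,t=C; d=R.T@np.linalg.inv(K)@np.array([*uv,1.]); o=-R.T@t
    return o+d*(z-o[2])/d[2]
def proj(C,X):
    K,R,t=C; p=K@(R@np.array(X,float)+t); return p[:2]/p[2]
def tri(obs):
    A=[];b=[]
    for (K,R,t),uv in obs:
        P=K@np.c_[R,t]
        for i in (0,1):
            a=uv[i]*P[2]-P[i]; n=np.linalg.norm(a[:3]); A.append(a[:3]/n); b.append(-a[3]/n)
    x,res,_,_=np.linalg.lstsq(np.array(A),np.array(b),rcond=None); return x,res**.5
E
python3 - <<'E'
import cv2,numpy as np
t=cv2.imread("pics/top0.png");s=cv2.imread("pics/scene0.png")
z=lambda im,x,y,w,h,k:cv2.resize(im[y:y+h,x:x+w],None,fx=k,fy=k,interpolation=cv2.INTER_CUBIC)
a=np.vstack([np.hstack([z(t,285,170,140,115,2.857),z(t,85,220,140,115,2.857)]),np.hstack([z(s,205,190,160,105,2.5)[:262],z(s,440,225,160,105,2.5)[:262]])])
a=cv2.convertScaleAbs(a,alpha=1.4)
print(a.shape);cv2.imwrite("pics/crop1.png",a)
E
```

```text
(591, 800, 3)
```

View pics/crop1.png

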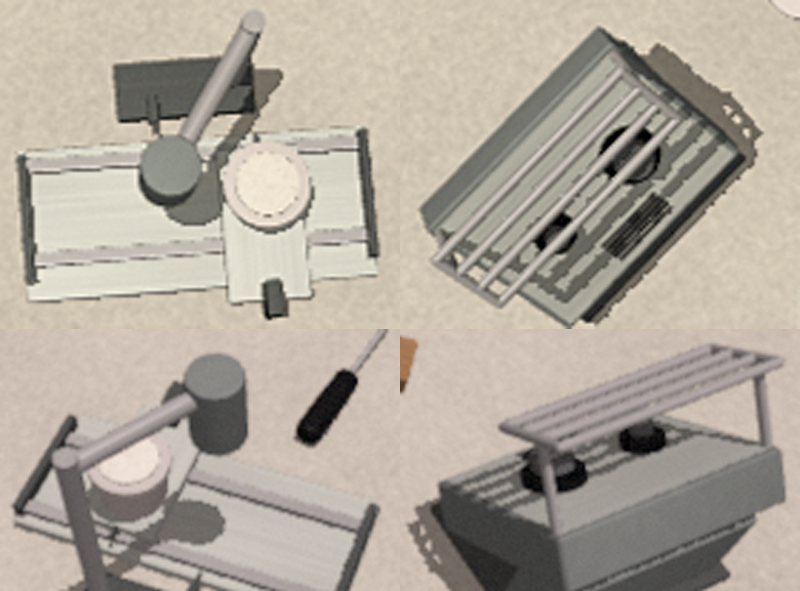

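The crop shows the lid centre at crop (268,186), head top at (170,165) and the pointer at about (153,112). The large button sits under the wires at (630,155) and the small one at (557,235). In the scene crop the large button top is at about (553,465).

Run:
```python
from h import *
T=cam("top");S=cam("scene")
k=1/2.857
tp=lambda u,v:(285+u*k,170+v*k); cp=lambda u,v:(85+(u-400)*k,220+v*k)
sp=lambda u,v:(205+u*.4,190+(v-329)*.4); sc=lambda u,v:(440+(u-400)*.4,225+(v-329)*.4)
p=lambda n,x:print(n,np.round(x,1))
p("lid",back(T,tp(268,186),78));p("lid tri",tri([(T,tp(268,186)),(S,sp(131,463))])[0])
p("head top",back(T,tp(171,164),217));p("head tri",tri([(T,tp(171,164)),(S,sp(216,376))])[0])
p("tab",back(T,tp(272,284),62))
c=[back(T,tp(*q),12) for q in((28,300),(378,275))]
p("front corners",c); p("len",np.linalg.norm(c[0]-c[1])); d=c[0]-c[1]; print("track yaw",np.arctan2(-d[0],d[1]))
B=tri([(T,cp(630,155)),(S,sc(553,463))]);b=tri([(T,cp(557,235)),(S,sc(642,433))])
p("B",B[0]);p("b",b[0]);print(B[1],b[1]);p("Bz",back(T,cp(628,155),110));p("bz",back(T,cp(557,233),110))
for n,q in (("tub_a",(229,212)),("tub_b",(449,343))):p(n,back(T,q,48))
p("pen",back(T,(245,330),22));p("drv",[back(T,(331,295),15),back(T,(326,358),10)])
# console edges
p("front edge",[back(T,cp(*q),30) for q in((585,322),(748,160))])
```

```text
lid [ 601.9 -184.7   78. ]
lid tri [ 602.8 -185.1   70.5]
head top [600.2 -98.7 217. ]
head tri [599.8 -98.5 219.7]
tab [ 523.  -187.2   62. ]
front corners [[ 517.1   14.6   12. ]
 [ 532.9 -283.4   12. ]]
len 298.5
track yaw 0.05297487380457255
B [517.1 299.3 112.3]
b [456.  358.7 104.8]
[1.05638286] [0.83641483]
Bz [517.3 302.3 110. ]
bz [457.4 356.5 110. ]
tub_a [668.  168.2  48. ]
tub_b [ 349.2 -344.    48. ]
pen [388. 134.  22.]
drv [[467.1 -72.   15. ]
 [317.9 -57.1  10. ]]
front edge [[386.3 356.5  30. ]
 [517.4 223.6  30. ]]
```

apply_moves(plan="-4 0.28 -2.85 0 0 0 0;-4 0.28 -2.85 0 0 0 0;-4 0.28 -2.85 0 0 0 0;-4 0.28 -2.85 0 0 0 0;-4 0.28 -2.85 0 0 0 0;-4 0.28 -2.85 0 0 0 0;-4 0.28 -2.85 0 0 0 0;-4 0.28 -2.85 0 0 0 0;-4 0.28 -2.85 0 0 0 0;-4 0.28 -2.85 0 0 0 0;-4 0.28 -2.85 0 0 0 0")

```text
clock: 1.2
eef_pos: [505.8, -188.9, 196.7]
tcp_rot: [-1.572, -0.002, -2.904]
contact_force: [0.6, -0.5, 0.7]
opening: 0.998
```

apply_moves(plan="0 0 0 0 -8.44 0 0;0 0 0 0 -8.44 0 0;0 0 0 0 -8.44 0 0;0 0 0 0 -8.44 0 0;0 0 0 0 -8.44 0 0;0 0 0 0 -8.44 0 0;0 0 0 0 -8.44 0 0;0 0 0 0 -8.44 0 0;0 0 0 0 -8.44 0 0;0 0 0 0 -8.44 0 0;0 0 0 0 -8.44 0 0;0 0 0 0 -8.44 0 0;0 0 0 0 -8.44 0 0;0 0 0 0 -8.44 0 0;0 0 0 0 -8.44 0 0;0 0 0 0 -8.44 0 0;0 0 0 0 -8.44 0 0;0 0 0 0 -8.44 0 0;0 0 0 0 -8.44 0 0;0 0 0 0 -8.44 0 0")

```text
clock: 3.2
eef_pos: [505.2, -179.5, 189.6]
tcp_rot: [-1.563, 0.013, 0.099]
contact_force: [-0.2, 0.7, -0.2]
opening: 1.002
```

Run:
```python
from h import *
s=r.sense();im=r.grab_frame("wrist");cv2.imwrite("pics/w1.png",im)
print(s["clock"],s["eef_pos"],s["tcp_rot"],s["qpos"])
C=cam("wrist",s);print(proj(C,[510,-190,62]),proj(C,[602,-185,78]))
```

```text
3.2 [ 505.15663303 -179.52954631  189.5641527 ] [-1.56292515  0.01329398  0.09898213] [-3.45161923e-01  2.69790438e-01  1.85379730e+00  1.62454133e-03
  1.03339167e+00 -2.01573041e+00]
[307.11843206 244.28828585] [302.75213267 353.16964444]
```

View pics/w1.png

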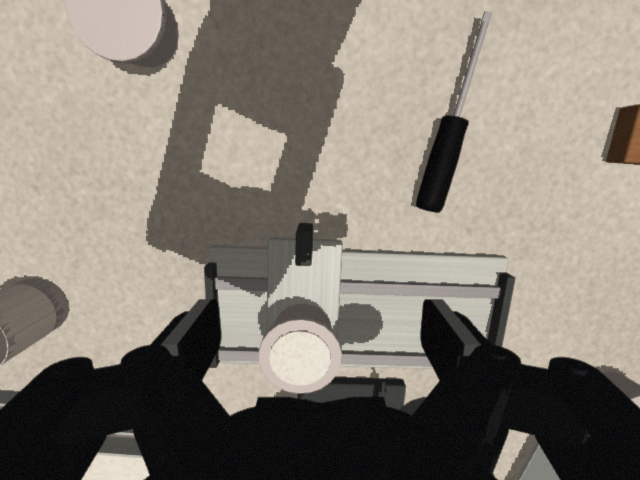

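Wrist view: tab top at about (304,246), lid centre (300,358), front rail running from (215,284) to (500,293). The tab agrees with the prediction of (307,244).

Run:
```python
from h import *
s=r.sense();C=cam("wrist",s)
print("tab",back(C,(304.5,246),62));print("lid",back(C,(300,357),78))
a,b=back(C,(218,284),18),back(C,(500,293),18);d=b-a;print(a,b,"yaw",np.arctan2(-d[0],d[1]))
a,b=back(C,(345,250),12),back(C,(505,257),12);d=b-a;print(a,b,"yaw",np.arctan2(-d[0],d[1]))
R=C[1];M=Ro.from_euler("xyz",s["tcp_rot"])
D=Ro.from_euler("xyz",[-np.pi/2,0,.053]);print("turn",np.degrees((M.inv()*D).as_rotvec()))
```

```text
tab [ 511.70033364 -191.94391591   62.        ]
lid [ 605.86336105 -186.06118296   78.        ]
[ 571.40079808 -274.30536842   18.        ] [551.06562252   8.40008053  18.        ] yaw 0.07180693765900607
[ 524.68655485 -152.31520611   12.        ] [514.82705957   7.71025144  12.        ] yaw 0.06153425889109137
turn [-0.44082195  3.16648849 -0.77793957]
```

apply_moves(plan="0 2 0 -0.44 3 -0.78 0;0.27 3 -0.6 0 0 0 0;0.27 3 -0.6 0 0 0 0;0 1.5 0 0 0 0 0;0 0 0 0 0 0 0")

```text
clock: 3.75
eef_pos: [511.6, -191.6, 91.9]
tcp_rot: [-1.572, -0.002, 0.04]
contact_force: [-0.5, 0.7, -0.0]
opening: 0.998
```

```bash
cat > st.py <<'E'
from h import *
s=r.sense();M=Ro.from_euler("xyz",s["tcp_rot"])
def to(X,D=None):
    print(round(s["clock"],2),s["eef_pos"].round(1),s["tcp_rot"].round(3),"F",s["contact_force"].round(1),"op",round(s["opening"],3))
    print("shift cm",(M.inv().apply(np.array(X)-s["eef_pos"])/10).round(2))
    if D is not None: print("turn",np.degrees((M.inv()*D).as_rotvec()).round(2))
E
python3 - <<'E'
from st import *
to([511,-191,38],Ro.from_euler("xyz",[-np.pi/2,0,.058]))
E
```

```text
3.75 [ 511.6 -191.6   91.9] [-1.572 -0.002  0.04 ] F [-0.5  0.7 -0. ] op 0.998
shift cm [-0.07  5.39  0.06]
turn [ 0.05 -1.04  0.13]
```

apply_moves(plan="0 2.6 0 0 -1 0.1 0;0 2.4 0 0 0 0 0;0 0.3 0 0 0 0 0;0 0 0 0 0 0 1;0 0 0 0 0 0 1;0 0 0 0 0 0 1;0 0 0 0 0 0 1;0 0 0 0 0 0 1;0 0 0 0 0 0 1;0 0 0 0 0 0 1;0 0 0 0 0 0 1;0 0 0 0 0 0 1", squeeze=30)

```text
clock: 4.95
eef_pos: [515.5, -192.9, 44.4]
tcp_rot: [-1.575, -0.008, 0.05]
contact_force: [0.7, -0.4, -3.6]
opening: 0.149
```

Run:
```python
from st import *
to([511,-191,38],Ro.from_euler("xyz",[-np.pi/2,0,.058]))
im=r.grab_frame("wrist");cv2.imwrite("pics/w2.png",im)
```

```text
4.95 [ 515.5 -192.9   44.4] [-1.575 -0.008  0.05 ] F [ 0.7 -0.4 -3.6] op 0.149
shift cm [-0.45  0.64  0.21]
turn [ 0.24 -0.45  0.43]
```

View pics/w2.png

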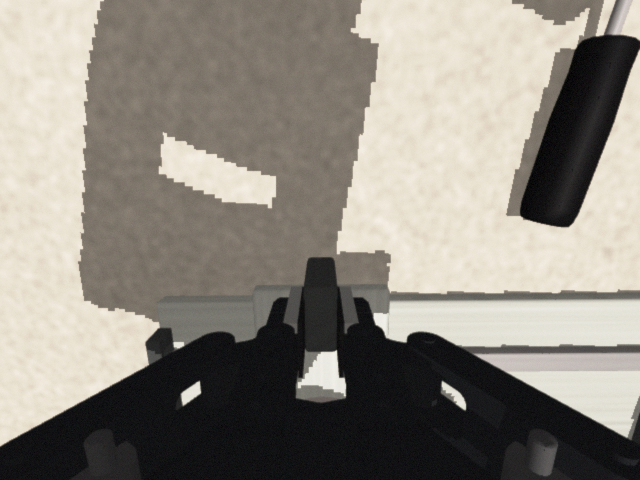

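The tab is gripped at (320,305) in the view, and the opening fits 14 mm. I'll slide about 86 mm along +y.

apply_moves(plan="0 0 1 0 0 0 1;0 0 1 0 0 0 1;0 0 1 0 0 0 1;0 0 1 0 0 0 1;0 0 1 0 0 0 1;0 0 1 0 0 0 1;0 0 1 0 0 0 1;0 0 1 0 0 0 1;0 0 0.5 0 0 0 1;0 0 0 0 0 0 1")

```text
clock: 6.0
eef_pos: [509.9, -100.0, 44.4]
tcp_rot: [-1.576, -0.006, 0.052]
contact_force: [-0.7, -1.6, -0.4]
opening: 0.152
```

Run:
```python
from st import *
to([511,-106,45],Ro.from_euler("xyz",[-np.pi/2,0,.058]))
t=r.grab_frame("top");c=r.grab_frame("scene")
cv2.imwrite("pics/t3.png",t);cv2.imwrite("pics/s3.png",c)
z=lambda im,x,y,w,h,k:cv2.resize(im[y:y+h,x:x+w],None,fx=k,fy=k,interpolation=cv2.INTER_CUBIC)
a=np.hstack([z(t,285,180,140,110,2.857),z(c,205,190,160,126,2.5)[:314]])
a=cv2.convertScaleAbs(np.vstack([a]),alpha=1.4);cv2.imwrite("pics/crop3.png",a)
```

```text
6.0 [ 509.9 -100.    44.4] [-1.576 -0.006  0.052] F [-0.7 -1.6 -0.4] op 0.152
shift cm [ 0.08 -0.06 -0.61]
turn [ 0.27 -0.36  0.36]
```

View pics/crop3.png

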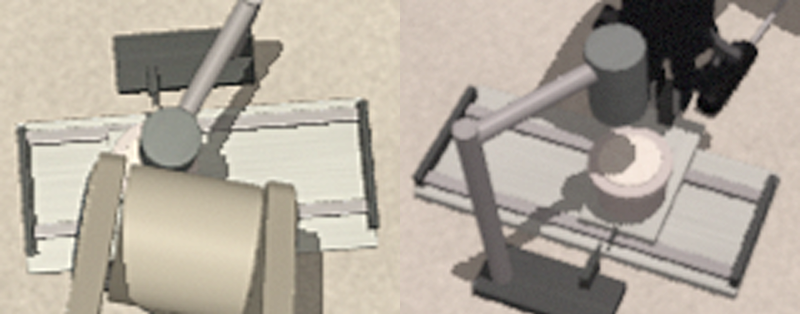

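The carriage went 92.9 mm, slightly past the estimate. The lid is at scene crop (630,163), the head top at (615,44), and the pointer and carriage mark near (595,255). I'll zoom in on the marks.

Run:
```python
from h import *
S=cam("scene");T=cam("top")
c=cv2.imread("pics/s3.png")
x0,y0,w,h,k=265,225,50,90,6
x0,y0,w,h,k=262,190,66,100,6
a=cv2.resize(c[y0:y0+h,x0:x0+w],None,fx=k,fy=k,interpolation=cv2.INTER_CUBIC)
t=cv2.imread("pics/t3.png");b=cv2.resize(t[200:260,320:386],None,fx=6,fy=6,interpolation=cv2.INTER_CUBIC)
b=cv2.copyMakeBorder(b,0,240,0,0,cv2.BORDER_CONSTANT)
cv2.imwrite("pics/crop4.png",cv2.convertScaleAbs(np.hstack([a,b]),alpha=1.5))
sp=lambda u,v:(205+(u-400)*.4,190+v*.4)
print("lid by scene",back(S,sp(630,163),78),"head by scene",back(S,sp(615,45),217))
```

```text
lid by scene [601.1953267  -92.27071041  78.        ] head by scene [ 596.23471685 -101.1320478   217.        ]
```

View pics/crop4.png

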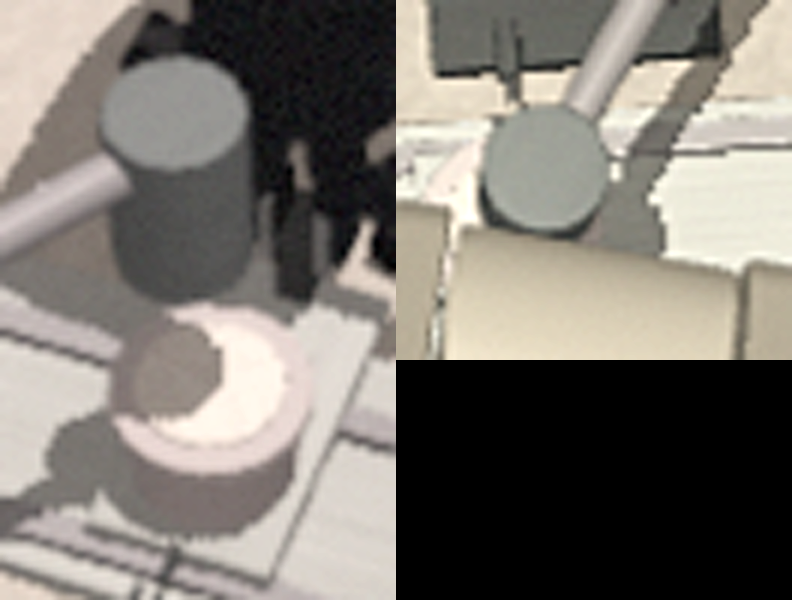

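Both cameras put the lid about 7–8 mm past the head, and the marks agree in sign. I'll back up 7 mm.

apply_moves(plan="0 0 -0.7 0 0 0 1;0 0 0 0 0 0 1;0 0 0 0 0 0 1")

```text
clock: 6.4
eef_pos: [510.4, -108.3, 44.4]
tcp_rot: [-1.575, -0.006, 0.05]
contact_force: [-0.9, 3.4, 1.0]
opening: 0.154
```

apply_moves(plan="0 0 0 0 0 0 0;0 0 0 0 0 0 0;0 0 0 0 0 0 0;0 0 0 0 0 0 0;0 0 0 0 0 0 0;0 0 0 0 0 0 0;0 -2 0 0 0 0 0;0 -4 0 0 0 0 0;-1 -4 0 0 0 0 0;-4 -2 0 0 0 0 0;-4 0 0 0 0 0 0;-4 0 0 0 0 0 0;-3 0 0 0 0 0 0;0 0 0 0 0 0 0;0 0 0 0 0 0 0")

```text
clock: 7.9
eef_pos: [346.3, -116.2, 168.1]
tcp_rot: [-1.577, -0.011, 0.049]
contact_force: [-0.0, -0.1, -0.1]
opening: 1.001
```

Run:
```python
from st import *
to([511,-106,45])
t=r.grab_frame("top");c=r.grab_frame("scene");s=r.sense();w=r.grab_frame("wrist")
np.save("w5.npy",np.r_[s["eef_pos"],s["tcp_rot"]])
for n,i in zip("tsw",(t,c,w)):cv2.imwrite(f"pics/{n}5.png",i)
a=cv2.resize(t[195:265,310:390],(400,350),interpolation=cv2.INTER_CUBIC)
b=cv2.resize(c[195:265,250:330],(400,350),interpolation=cv2.INTER_CUBIC)
d=cv2.resize(w,(320,240),interpolation=cv2.INTER_AREA);d=cv2.copyMakeBorder(d,0,0,0,480,cv2.BORDER_CONSTANT)
cv2.imwrite("pics/crop5.png",cv2.convertScaleAbs(np.vstack([np.hstack([a,b]),d]),alpha=1.4))
```

```text
7.9 [ 346.3 -116.2  168.1] [-1.577 -0.011  0.049] F [-0.  -0.1 -0.1] op 1.001
shift cm [16.36 12.49  0.28]
```

View pics/crop5.png

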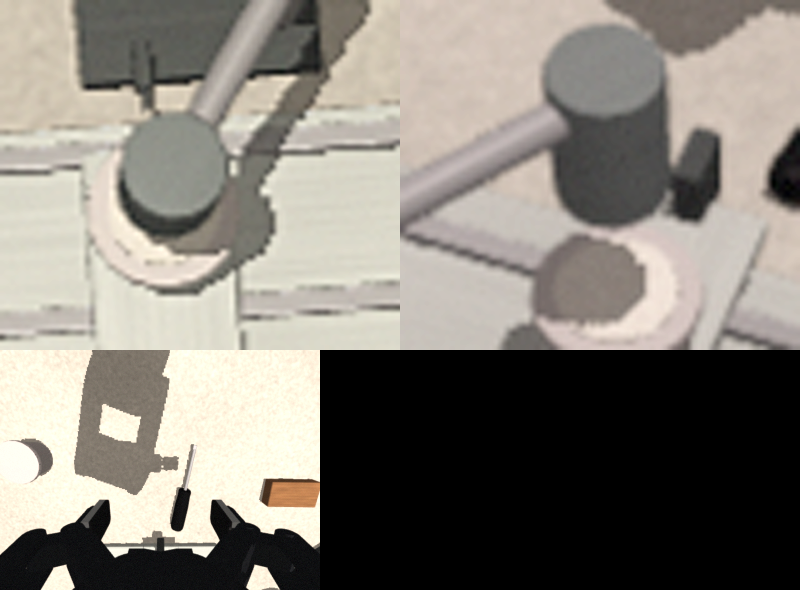

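Top crop: lid edges at x≈87 and 240 (centre ≈163.5,212), head top centre ≈(174,165), carriage edges ≈ 95 and 238. Scene crop: head top ≈(604,70), lid ≈(617,295).

Run:
```python
from h import *
T=cam("top");S=cam("scene")
tp=lambda u,v:(310+u/5,195+v/5); sp=lambda u,v:(250+(u-400)/5,195+v/5)
ty=np.array([-.058,.998,0]);tx=np.array([.998,.058,0])
def al(n,X): print(n,X.round(1),"along",(X@ty).round(1),"across",(X@tx).round(1))
al("lid T",back(T,tp(163.5,212),78));al("head T",back(T,tp(174,165),217))
al("lid S",back(S,sp(617,295),78));al("head S",back(S,sp(604,70),217))
al("lid tri",tri([(T,tp(163.5,212)),(S,sp(617,295))])[0]);al("head tri",tri([(T,tp(174,165)),(S,sp(604,70))])[0])
for v in(310,):
  a,b=back(T,tp(94.5,v),30),back(T,tp(239,v+2),30);print(np.linalg.norm(a-b));al("carriage mid",(a+b)/2)
```

```text
lid T [ 598.  -100.4   78. ] along -134.8 across 591.0
head T [598.9 -98.5 217. ] along -133.1 across 592.0
lid S [ 601.4 -100.4   78. ] along -135.1 across 594.4
head S [ 598.6 -100.4  217. ] along -134.9 across 591.5
lid tri [ 598.8 -101.1   74.1] along -135.7 across 591.7
head tri [599.1 -99.2 218. ] along -133.8 across 592.1
69.44148431796367
carriage mid [ 556.5 -103.1   30. ] along -135.2 across 549.4
```

Run:
```python
import cv2,numpy as np
c=cv2.imread("pics/s5.png");t=cv2.imread("pics/t5.png")
a=cv2.resize(c[260:310,255:305],(400,400),interpolation=cv2.INTER_NEAREST)
b=cv2.resize(t[195:245,320:370],(400,400),interpolation=cv2.INTER_NEAREST)
cv2.imwrite("pics/crop6.png",cv2.convertScaleAbs(np.hstack([a,b]),alpha=1.5))
```

```text
(no output)
```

View pics/crop6.png

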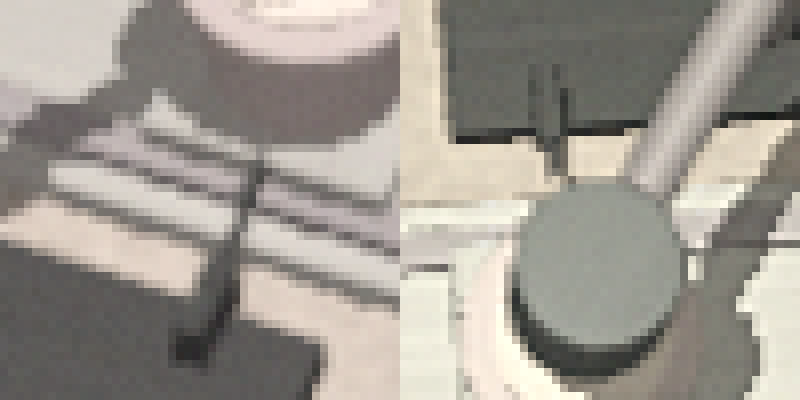

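The scene shows the pointer tip at (262,165) nearly in line with the carriage mark at (256,150). All cues say the tub is about 1.5 mm short, so I'll regrip and nudge it.

Run:
```python
from st import *
to([510.4,-107.5,95],Ro.from_euler("xyz",[-np.pi/2,0,.055]))
```

```text
8.05 [ 347.  -116.1  167.8] [-1.576 -0.011  0.05 ] F [-0.1 -0.1  0.6] op 0.995
shift cm [16.28  7.45  0.09]
turn [ 0.32 -0.31  0.6 ]
```

apply_moves(plan="4 0 0 0.3 -0.3 0.6 0;4 0 0 0 0 0 0;4 0 0 0 0 0 0;3 2 0 0 0 0 0;0.5 4 0 0 0 0 0;0 0.5 0 0 0 0 0;0 0 0 0 0 0 0")

```text
clock: 8.75
eef_pos: [515.1, -106.1, 99.5]
tcp_rot: [-1.571, -0.002, 0.058]
contact_force: [0.4, 0.0, 0.4]
opening: 0.997
```

Run:
```python
from st import *
to([510.4,-106.7,45],Ro.from_euler("xyz",[-np.pi/2,0,.055]))
```

```text
8.75 [ 515.1 -106.1   99.5] [-1.571 -0.002  0.058] F [0.4 0.  0.4] op 0.997
shift cm [-0.49  5.45 -0.03]
turn [0.04 0.17 0.13]
```

apply_moves(plan="-0.2 2.7 0 0 0 0 0;-0.2 2.3 0 0 0 0 0;0 0.3 0 0 0 0 0;0 0 0 0 0 0 0;0 0 0 0 0 0 1;0 0 0 0 0 0 1;0 0 0 0 0 0 1;0 0 0 0 0 0 1;0 0 0 0 0 0 1;0 0 0 0 0 0 1;0 0 0 0 0 0 1;0 0 0 0 0 0 1;0 0 0 0 0 0 1")

```text
clock: 10.05
eef_pos: [515.7, -107.7, 55.7]
tcp_rot: [-1.574, -0.013, 0.058]
contact_force: [0.7, 0.2, 1.8]
opening: 0.153
```

apply_moves(plan="0 0 0.1 0 0 0 1;0 0 0 0 0 0 1;0 0 0 0 0 0 1")

```text
clock: 10.35
eef_pos: [515.6, -106.8, 55.7]
tcp_rot: [-1.575, -0.012, 0.058]
contact_force: [0.6, -0.9, 1.4]
opening: 0.148
```

Now I'll release, rise, retract, and measure again.

apply_moves(plan="0 0 0 0 0 0 0;0 0 0 0 0 0 0;0 0 0 0 0 0 0;0 0 0 0 0 0 0;0 0 0 0 0 0 0;0 0 0 0 0 0 0;0 -2 0 0 0 0 0;0 -4 0 0 0 0 0;-1 -4 0 0 0 0 0;-4 -4 0 0 0 0 0;-4 -3 0 0 0 0 1;-4 0 0 0 0 0 1;-3 0 0 0 0 0 1;0 0 0 0 0 0 1;0 0 0 0 0 0 1")

```text
clock: 11.85
eef_pos: [354.3, -115.3, 225.4]
tcp_rot: [-1.576, -0.015, 0.058]
contact_force: [0.9, -0.5, 0.6]
opening: 0.138
```

Run:
```python
from st import *
# align: shift of carriage between t5 and now via phase correlation on carriage edge patches
t=r.grab_frame("top");c=r.grab_frame("scene")
cv2.imwrite("pics/t7.png",t);cv2.imwrite("pics/s7.png",c)
o=cv2.imread("pics/s5.png")
T=cam("top")
def edges(im,v):
    row=cv2.cvtColor(im,6)[v-3:v+4,315:370].mean(0);g=np.gradient(row);return row.round().astype(int)
for f in ("t5","t7"): print(edges(cv2.imread(f"pics/{f}.png"),258))
g=lambda f:np.float32(cv2.cvtColor(cv2.imread(f"pics/{f}.png"),6)[242:275,285:345])
print(cv2.phaseCorrelate(g("s5"),g("s7"),cv2.createHanningWindow((60,33),cv2.CV_32F)))
# desired pose above button
D0=np.radians(40);psi=.77
n=np.array([-np.sin(D0)*np.cos(psi),-np.sin(D0)*np.sin(psi),np.cos(D0)])
up=np.array([np.cos(D0)*np.cos(psi),np.cos(D0)*np.sin(psi),np.sin(D0)])
D=Ro.from_matrix(np.c_[up,-n,np.cross(up,-n)])
B=np.array([517,301,110]);to(B+n*140-up*10,D)
print(n,up,(B+n*140-up*10))
```

```text
[146 146 143 138 136 132 131 133 136 138 139 139 143 120 152 164 162 163
 161 159 158 157 159 159 159 161 160 158 161 160 159 158 160 158 157 158
 157 155 156 157 158 162 126 124 137 136 135 140 141 140 143 144 144 146
 144]
[146 145 143 138 135 132 131 133 135 137 140 138 138 139 158 162 163 162
 160 159 156 158 160 158 160 161 159 159 160 160 159 159 160 157 157 159
 156 154 157 158 157 161 115 127 139 136 135 139 141 140 142 143 143 147
 144]
((0.3390084964268105, 0.05029780231588532), 0.9425939515784935)
11.85 [ 354.3 -115.3  225.4] [-1.576 -0.015  0.058] F [ 0.9 -0.5  0.6] op 0.138
shift cm [11.24  1.44 34.24]
turn [ 14.79 -38.85 -37.56]
[-0.46146408 -0.44746711  0.76604444] [0.54995148 0.53327053 0.64278761] [446.89551355 233.02189984 210.81834594]
```

The nudge moved the carriage about 0.9 mm by scene correlation, leaving under 1 mm. Now I'll turn the tool to the button axis.

apply_moves(plan="0 0 0 2.11 -5.55 -5.37 1;0 0 0 2.11 -5.55 -5.37 1;0 0 0 2.11 -5.55 -5.37 1;0 0 0 2.11 -5.55 -5.37 1;0 0 0 2.11 -5.55 -5.37 1;0 0 0 2.11 -5.55 -5.37 1;0 0 0 2.11 -5.55 -5.37 1;0 0 0 0 0 0 1")

```text
clock: 12.75
eef_pos: [398.4, -43.1, 276.4]
tcp_rot: [-1.524, -0.521, 0.599]
contact_force: [-0.2, -0.5, 0.4]
opening: -0.0
```

```bash
cat > con.py <<'E'
from st import *
def frame(psi,tilt=40):
    D0=np.radians(tilt)
    n=np.array([-np.sin(D0)*np.cos(psi),-np.sin(D0)*np.sin(psi),np.cos(D0)])
    up=np.array([np.cos(D0)*np.cos(psi),np.cos(D0)*np.sin(psi),np.sin(D0)])
    return n,up,Ro.from_matrix(np.c_[up,-n,np.cross(up,-n)])
E
python3 - <<'E'
from con import *
n,up,D=frame(.77);to(np.array([517,301,110])+n*140-up*10,D);print(s["qpos"])
E
```

```text
12.75 [398.4 -43.1 276.4] [-1.524 -0.521  0.599] F [-0.2 -0.5  0.4] op -0.0
shift cm [13.72 16.35 19.32]
turn [ 2.94 -8.26 -9.94]
[-0.52395971 -0.18571099  2.23376372  0.59618893  0.98650855 -3.01558718]
```

apply_moves(plan="2 2.3 2.7 0 0 0 1;2 2.3 2.7 0 0 0 1;2 2.3 2.7 0 0 0 1;2 2.3 2.7 0 0 0 1;2 2.3 2.7 0 0 0 1;0 0 0 0 0 0 1")

```text
clock: 13.35
eef_pos: [443.7, 154.7, 229.3]
tcp_rot: [-1.53, -0.519, 0.595]
contact_force: [0.2, -0.1, 0.1]
opening: 0.001
```

Run:
```python
from con import *
n,up,D=frame(.77);to(np.array([517,301,110])+n*140-up*10,D);print(s["qpos"])
```

```text
13.35 [443.7 154.7 229.3] [-1.53  -0.519  0.595] F [ 0.2 -0.1  0.1] op 0.001
shift cm [3.12 4.17 6.14]
turn [  3.42  -8.44 -10.06]
[ 0.14832039 -0.09813323  2.28329903  0.49795469  0.55274258 -2.40208619]
```

apply_moves(plan="1.4 1.9 2.8 0 0 0 1;1.4 1.9 2.8 0 0 0 1;0 0 0 1.7 -4.2 -5 1;0 0 0 1.7 -4.2 -5 1;0 0 0 0 0 0 1;0 0 0 0 0 0 1")

```text
clock: 13.95
eef_pos: [445.6, 230.7, 207.5]
tcp_rot: [-1.526, -0.602, 0.674]
contact_force: [0.2, -1.0, 0.3]
opening: -0.006
```

Run:
```python
from con import *
n,up,D=frame(.77);to(np.array([517,301,110])+n*140-up*10,D);print(s["qpos"])
w=r.grab_frame("wrist");cv2.imwrite("pics/w8.png",w)
C=cam("wrist",s);print(proj(C,[517,301,110]),proj(C,[457,357,110]))
```

```text
13.95 [445.6 230.7 207.5] [-1.526 -0.602  0.674] F [ 0.2 -1.   0.3] op -0.006
shift cm [ 0.4  -0.13  0.1 ]
turn [ 0.76 -4.49 -5.41]
[ 0.30656041 -0.01987511  2.31803503  0.72839183  0.37700569 -2.57384799]
[325.91098307 265.37069   ] [420.65049236 255.7830471 ]
```

View pics/w8.png

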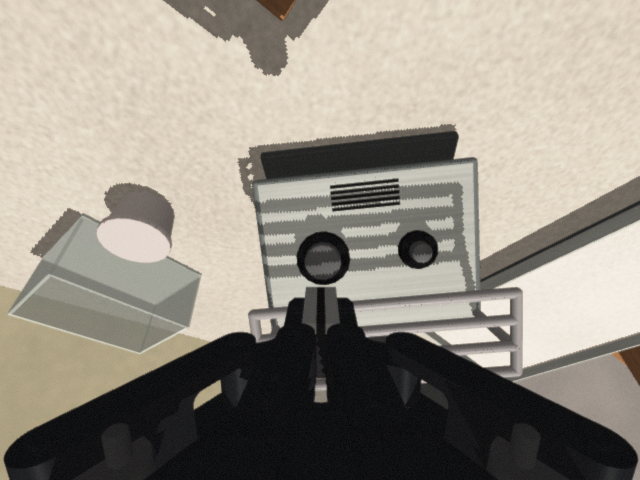

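Wrist view: large button at (323,258) and small one at (418,248), both clear of the wires, with finger tips at (320,290).

Run:
```python
from con import *
C=cam("wrist",s)
T=cam("top");k=1/2.857
Bw=back(C,(323,259),110);bw=back(C,(418,249),110);print(Bw,bw,np.linalg.norm(Bw-bw))
d=bw-Bw;psi=np.arctan2(-d[0],d[1]);print("psi",psi)
Bt=tri([(C,(323,259)),(T,(165.5,274.3)),(cam("scene"),(501.2,278.6))]);print(Bt)
a,b=back(C,(255,186),60),back(C,(476,160),60);d=b-a;print("psi edge",np.arctan2(-d[0],d[1]))
B=(Bw+Bt[0])/2;print(B)
n,up,D=frame(psi)
to(B+n*60-up*3,D);to(B+n*140-up*3,D)
```

```text
[511.7495639  293.21641301 110.        ] [452.71672752 347.75204334 110.        ] 80.36797089597385
psi 0.8249765579695884
(array([515.91312639, 299.17106792, 107.31670726]), array([4.18888322]))
psi edge 0.8187165213490888
[513.83134515 296.19374047 108.65835363]
14.0 [445.6 230.7 207.5] [-1.526 -0.602  0.675] F [-0.2 -0.3  0.7] op 0.001
shift cm [ 1.33  7.57 -0.1 ]
turn [ 2.67 -6.96 -5.33]
14.0 [445.6 230.7 207.5] [-1.526 -0.602  0.675] F [-0.2 -0.3  0.7] op 0.001
shift cm [ 0.61 -0.39 -0.52]
turn [ 2.67 -6.96 -5.33]
```

apply_moves(plan="0 0 0 1.3 -3.4 -2.7 1;0 0 0 1.3 -3.2 -2.7 1;0 0 0 0 0 0 1;0 0 0 0 0 0 1")

```text
clock: 14.4
eef_pos: [446.9, 231.2, 212.6]
tcp_rot: [-1.555, -0.678, 0.785]
contact_force: [-0.0, -0.4, 0.5]
opening: -0.004
```

Run:
```python
from con import *
n,up,D=frame(.80);B=np.array([513.5,296,109])
to(B+n*140-up*3,D);to(B+n*45-up*3,D);print(s["qpos"])
```

```text
14.4 [446.9 231.2 212.6] [-1.555 -0.678  0.785] F [-0.  -0.4  0.5] op -0.004
shift cm [ 0.16 -0.1  -0.26]
turn [-0.32 -0.69 -1.16]
14.4 [446.9 231.2 212.6] [-1.555 -0.678  0.785] F [-0.  -0.4  0.5] op -0.004
shift cm [ 0.35  9.4  -0.31]
turn [-0.32 -0.69 -1.16]
[ 0.24332808 -0.01845484  2.34801109  1.03225089  0.4023886  -3.00588397]
```

apply_moves(plan="0 0 0 0 8 -0.8 1;0 0 0 0 4 0 1;0 0 0 0 0 0 1")

```text
clock: 14.7
eef_pos: [448.1, 230.7, 213.0]
tcp_rot: [-1.395, -0.67, 0.525]
contact_force: [0.2, -0.1, -0.4]
opening: 0.001
```

Run:
```python
from con import *
n,up,D=frame(.80);B=np.array([513.5,296,109])
to(B+n*45-up*3);print(s["qpos"],"tool y",M.as_matrix()[:,1],-n)
```

```text
14.7 [448.1 230.7 213. ] [-1.395 -0.67   0.525] F [ 0.2 -0.1 -0.4] op 0.001
shift cm [ 0.21  9.41 -0.12]
[ 0.23906883 -0.01799199  2.35361327  1.0723495   0.39745037 -2.84569696] tool y [ 0.44135576  0.45749645 -0.77194695] [ 0.44783444  0.46110761 -0.76604444]
```

apply_moves(plan="0.1 3 0 0 0 0 1;0.1 3 -0.1 0 0 0 1;0 2.5 0 0 0 0 1;0 0 0 0 0 0 1;0 0 0 0 0 0 1")

```text
clock: 15.2
eef_pos: [491.3, 274.7, 164.8]
tcp_rot: [-1.419, -0.645, 0.549]
contact_force: [-0.4, 0.2, -0.1]
opening: -0.004
```

Run:
```python
from con import *
n,up,D=frame(.80);B=np.array([513.5,296,109])
to(B-up*3);print(s["qpos"])
w=r.grab_frame("wrist");c=r.grab_frame("scene");cv2.imwrite("pics/w9.png",w)
a=cv2.resize(c[220:320,440:600],(640,400),interpolation=cv2.INTER_CUBIC)[:,:400+0]
b=cv2.resize(w[140:400,190:450],(400,400),interpolation=cv2.INTER_CUBIC)
cv2.imwrite("pics/crop9.png",cv2.convertScaleAbs(np.hstack([b,a]),alpha=1.7))
print(proj(cam("wrist",s),s["eef_pos"]),proj(cam("wrist",s),B))
```

```text
15.2 [491.3 274.7 164.8] [-1.419 -0.645  0.549] F [-0.4  0.2 -0.1] op -0.004
shift cm [-1.24  6.31 -0.36]
[ 0.34124723  0.1709624   2.27996331  1.28570432  0.28644054 -3.01753678]
[321.78667884 304.73614305] [316.71943303 248.17160694]
```

View pics/crop9.png

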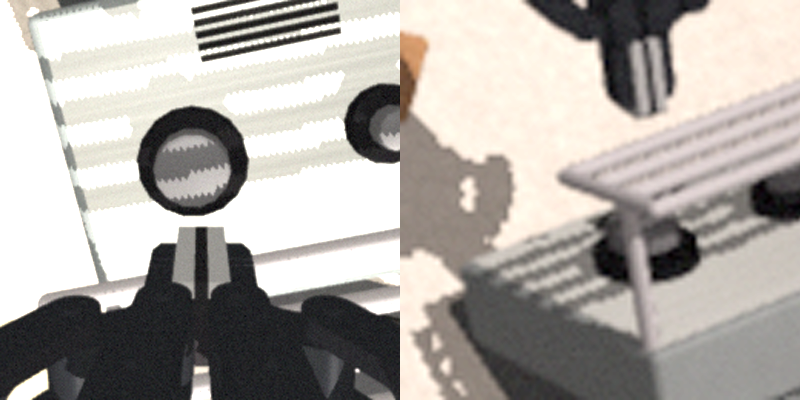

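Wrist crop: button at (315.5,250.5) in full-frame pixels against a predicted (316.7,248), so the estimate is within about 2 mm. Joint 6 is close to its limit, so I'll turn back about the tool axis.

apply_moves(plan="0 0 0 0 8 0 1;0 0 0 0 8 0 1;0 0 0 0 8 0 1;0 0 0 0 8 0 1;0 0 0 0 0 0 1")

```text
clock: 15.8
eef_pos: [489.9, 271.7, 168.5]
tcp_rot: [-1.074, -0.461, -0.09]
contact_force: [-0.2, 0.6, 0.8]
opening: -0.001
```

Run:
```python
from con import *
n,up,D=frame(.80);B=np.array([514,297,110])
to(B-up*3+n*45);print(s["qpos"],"tool y",M.as_matrix()[:,1],-n, "tilt corr (tool rotvec)",np.degrees(M.inv().apply(np.cross(M.as_matrix()[:,1],-n))))
```

```text
15.8 [489.9 271.7 168.5] [-1.074 -0.461 -0.09 ] F [-0.2  0.6  0.8] op -0.001
shift cm [-0.97  2.27 -0.88]
[ 0.33620918  0.15939817  2.28519538  1.2801357   0.2882278  -2.44397603] tool y [ 0.4321716   0.43951621 -0.78743458] [ 0.44783444  0.46110761 -0.76604444] tilt corr (tool rotvec) [ 1.51156726e+00 -8.82999771e-18 -1.24571682e+00]
```

Good margin on joint 6 now. I'll correct the lateral offset and tilt, then stop short.

apply_moves(plan="-0.5 0.4 -0.5 1.5 0 -1.2 1;-0.5 0.5 -0.4 0 0 0 1;0 0 0 0 0 0 1;0 0 0 0 0 0 1")

```text
clock: 16.2
eef_pos: [486.1, 268.1, 156.4]
tcp_rot: [-1.056, -0.488, -0.081]
contact_force: [-0.3, 0.3, -0.6]
opening: 0.0
```

```bash
cat > chk.py <<'E'
from con import *
n,up,D=frame(.80);B=np.array([514,297,110])
to(B-up*3);e=s["eef_pos"]-B;print("above",e@n,"up",e@up,"y",e@np.cross(n,up),"q",s["qpos"].round(2),"ty",M.as_matrix()[:,1].round(3),"Fn",s["contact_force"]@n, "tilt",np.degrees(M.inv().apply(np.cross(M.as_matrix()[:,1],-n))).round(1))
E
python3 chk.py
```

```text
16.2 [486.1 268.1 156.4] [-1.056 -0.488 -0.081] F [-0.3  0.3 -0.6] op 0.0
shift cm [-0.14  6.14 -0.11]
above 61.4092464555799 up -0.9231704825769201 y -0.11595794984533353 q [ 0.32  0.19  2.32  1.57  0.3  -2.77] ty [ 0.446  0.458 -0.769] Fn -0.4527152424219597 tilt [ 0.2 -0.  -0.2]
```

apply_moves(plan="-0.1 1.5 -0.1 0 0 0 1;-0.05 1.5 0 0 0 0 1;0 1 0 0 0 0 1;0 0 0 0 0 0 1;0 0 0 0 0 0 1")

```text
clock: 16.7
eef_pos: [505.2, 286.5, 128.8]
tcp_rot: [-1.059, -0.492, -0.072]
contact_force: [0.1, -0.1, -0.2]
opening: 0.003
```

```bash
python3 chk.py
```

```text
16.7 [505.2 286.5 128.8] [-1.059 -0.492 -0.072] F [ 0.1 -0.1 -0.2] op 0.003
shift cm [-0.41  2.32 -0.23]
above 23.137759142608367 up 1.6660614882687323 y -1.0054679387384422 q [ 0.35  0.28  2.29  1.81  0.29 -3.01] ty [ 0.446  0.459 -0.768] Fn -0.12967550443984868 tilt [ 0.2  0.  -0.2]
```

apply_moves(plan="-0.3 0 -0.2 0 7 0 1;-0.3 0 -0.2 0 8 0 1;0 0 0 0 8 0 1;0 0 0 0 8 0 1;0 0 0 0 0 0 1")

```text
clock: 17.2
eef_pos: [500.0, 283.3, 127.1]
tcp_rot: [-0.893, -0.177, -0.557]
contact_force: [0.6, -0.5, 0.4]
opening: -0.006
```

```bash
python3 chk.py
```

```text
17.2 [500.  283.3 127.1] [-0.893 -0.177 -0.557] F [ 0.6 -0.5  0.4] op -0.006
shift cm [0.07 2.57 0.08]
above 25.715891766434623 up -3.975535823019951 y 0.4670719323192671 q [ 0.34  0.28  2.3   1.86  0.3  -2.5 ] ty [ 0.448  0.46  -0.767] Fn 0.24291125490565357 tilt [ 0.1 -0.   0. ]
```

apply_moves(plan="0 1 0 0 0 0 1;0 0.6 0 0 0 0 1;0 0 0 0 0 0 1;0 0 0 0 0 0 1")

```text
clock: 17.6
eef_pos: [507.2, 289.8, 117.5]
tcp_rot: [-0.893, -0.192, -0.542]
contact_force: [-0.5, -1.3, 0.9]
opening: 0.0
```

```bash
python3 chk.py
```

```text
17.6 [507.2 289.8 117.5] [-0.893 -0.192 -0.542] F [-0.5 -1.3  0.9] op 0.0
shift cm [-0.03  1.21 -0.02]
above 12.116769571493604 up -2.7155357494979993 y -0.14129775578727471 q [ 0.35  0.31  2.29  1.95  0.3  -2.62] ty [ 0.451  0.461 -0.765] Fn 1.538799532065448 tilt [-0.1  0.   0.2]
```

apply_moves(plan="0 0.3 0 0 0 0 1;0 0.3 0 0 0 0 1;0 0 0 0 0 0 1")

```text
clock: 17.9
eef_pos: [507.8, 289.8, 117.5]
tcp_rot: [-0.89, -0.202, -0.536]
contact_force: [-2.3, -3.0, 0.1]
opening: -0.003
```

```bash
python3 chk.py
```

```text
17.9 [507.8 289.8 117.5] [-0.89  -0.202 -0.536] F [-2.3 -3.   0.1] op -0.003
shift cm [-0.08  1.18 -0.05]
above 11.8276104687501 up -2.391264257472288 y -0.5761682734313291 q [ 0.35  0.31  2.3   1.99  0.31 -2.66] ty [ 0.456  0.462 -0.761] Fn 2.4573138458099346 tilt [-0.3 -0.   0.4]
```

apply_moves(plan="0 0.3 0 0 0 0 1;0 0 0 0 0 0 1")

```text
clock: 18.1
eef_pos: [508.1, 289.8, 117.4]
tcp_rot: [-0.889, -0.209, -0.531]
contact_force: [-3.7, -2.5, 2.4]
opening: 0.002
```

```bash
python3 chk.py
```

```text
18.1 [508.1 289.8 117.4] [-0.889 -0.209 -0.531] F [-3.7 -2.5  2.4] op 0.002
shift cm [-0.11  1.16 -0.05]
above 11.651111298120492 up -2.2998969681968418 y -0.7934574902857082 q [ 0.35  0.32  2.3   2.    0.31 -2.69] ty [ 0.458  0.462 -0.76 ] Fn 4.667605316400399 tilt [-0.4  0.   0.5]
```

The arm stopped about 12 mm early with a mostly horizontal force, so I'll use my last view on a composite before pressing harder.

Run:
```python
from h import *
s=r.sense();w=r.grab_frame("wrist");c=r.grab_frame("scene");t=r.grab_frame("top")
for n,i in zip("wst",(w,c,t)):cv2.imwrite(f"pics/{n}10.png",i)
z=lambda im,x,y,w_,h,W,H:cv2.convertScaleAbs(cv2.resize(im[y:y+h,x:x+w_],(W,H),interpolation=cv2.INTER_CUBIC),alpha=1.7)
a=z(c,430,190,160,120,400,300);b=z(t,85,215,160,120,400,300)
d=z(w,200,180,240,180,400,300);e=z(w,0,0,640,480,400,300)
cv2.imwrite("pics/crop10.png",np.vstack([np.hstack([a,b]),np.hstack([d,e])]))
W=cam("wrist",s);S=cam("scene");T=cam("top")
B=np.array([514,297,110])
for C,n in((W,"w"),(S,"s"),(T,"t")):print(n,"B",proj(C,B).round(1),"tcp",proj(C,s["eef_pos"]).round(1))
```

```text
w B [325.6 293.2] tcp [320.9 303.6]
s B [500.3 277.6] tcp [498.2 271.8]
t B [167.1 275.7] tcp [169.5 278. ]
```

View pics/crop10.png

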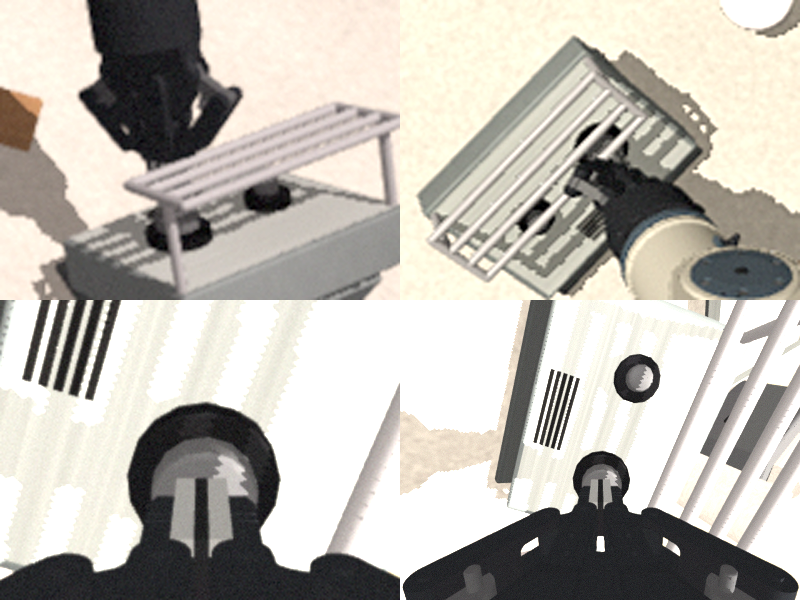

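The last view shows the finger knuckles, which are wide along the jaw direction and now point up the slope, touching the lowest wire near top crop (590,180). Nothing is pressed yet. I'll back out and turn the jaws across the panel with the camera up the slope, which leaves joint 6 free.

apply_moves(plan="0 -2 0 0 0 0 1;0 -4 0 0 0 0 1;0 -4 0 0 0 0 1;0 0 0 0 0 0 1;0 0 0 0 8 0 1;0 0 0 0 8 0 1;0 0 0 0 8 0 1;0 0 0 0 8 0 1;0 0 0 0 8 0 1;0 0 0 0 8 0 1;0 0 0 0 8 0 1;0 0 0 0 8 0 1;0 0 0 0 8 0 1;0 0 0 0 8 0 1;0 0 0 0 0 0 1;0 0 0 0 0 0 1")

```text
clock: 19.85
eef_pos: [476.1, 257.0, 180.0]
tcp_rot: [-1.178, 0.62, -1.729]
contact_force: [-0.5, 0.2, -0.0]
opening: -0.001
```

```bash
cat > chk2.py <<'E'
from con import *
n,up,_=frame(.80);_,_,D=frame(.80,48)
D=D*Ro.from_euler("y",180,degrees=True)
B=np.array([514,297,110]);a=D.as_matrix()[:,1]
to(B-up*2,D);e=s["eef_pos"]-B;print("above",e@n,"up",e@up,"y",e@np.cross(n,up),"q",s["qpos"].round(2),"ty",M.as_matrix()[:,1].round(3),a.round(3),"F n,up",s["contact_force"]@n,s["contact_force"]@up)
E
python3 chk2.py
```

```text
19.85 [476.1 257.  180. ] [-1.178  0.62  -1.729] F [-0.5  0.2 -0. ] op -0.001
shift cm [ 0.54  8.89 -0.41]
turn [ 1.4  27.9   6.71]
above 89.04303987806865 up 2.810736847165807 y -0.7054313420015095 q [ 0.29  0.12  2.34  1.49  0.33 -0.8 ] ty [ 0.462  0.47  -0.752] [ 0.518  0.533 -0.669] F n,up 0.06490974208638324 -0.15426576391943614
```

apply_moves(plan="0 0 0 0.35 7 1.7 1;0 0 0 0.35 7 1.7 1;0 0 0 0.35 7 1.7 1;0 0 0 0.35 7 1.7 1;0 0 0 0 0 0 1;0 0 0 0 0 0 1")

```text
clock: 20.45
eef_pos: [478.4, 257.2, 179.5]
tcp_rot: [-1.555, 0.844, -2.323]
contact_force: [0.4, 0.3, 0.0]
opening: -0.0
```

```bash
python3 chk2.py
```

```text
20.45 [478.4 257.2 179.5] [-1.555  0.844 -2.323] F [0.4 0.3 0. ] op -0.0
shift cm [ 1.85  8.58 -0.27]
turn [-0.15  0.7  -0.38]
above 87.57259746960284 up 3.828301734855441 y -2.2134017949512663 q [ 0.24  0.16  2.41  1.99  0.45 -0.86] ty [ 0.523  0.534 -0.664] [ 0.518  0.533 -0.669] F n,up -0.32181234058533364 0.4395873904595021
```

apply_moves(plan="0.9 1 -0.15 0 0 0 1;0.8 1 -0.1 0 0 0 1;0 2 0 0 0 0 1;0 1.5 0 0 0 0 1;0 0 0 0 0 0 1;0 0 0 0 0 0 1")

```text
clock: 21.05
eef_pos: [500.3, 282.2, 130.3]
tcp_rot: [-1.519, 0.843, -2.275]
contact_force: [-0.4, -1.4, 0.2]
opening: 0.003
```

```bash
python3 chk2.py
```

```text
21.05 [500.3 282.2 130.3] [-1.519  0.843 -2.275] F [-0.4 -1.4  0.2] op 0.003
shift cm [ 0.37  2.83 -0.07]
turn [-0.12  2.53 -0.35]
above 28.571230926301713 up -2.419175418084734 y -0.47588947438740786 q [ 0.29  0.33  2.38  2.29  0.5  -1.18] ty [ 0.522  0.535 -0.665] [ 0.518  0.533 -0.669] F n,up 0.9374903350812644 -0.8491014371987938
```

apply_moves(plan="0.2 1 0 0 0 0 1;0.1 0.7 0 0 0 0 1;0 0 0 0 0 0 1;0 0 0 0 0 0 1")

```text
clock: 21.45
eef_pos: [507.8, 289.7, 118.6]
tcp_rot: [-1.512, 0.844, -2.265]
contact_force: [-0.2, 0.8, -0.0]
opening: -0.002
```

```bash
python3 chk2.py
```

```text
21.45 [507.8 289.7 118.6] [-1.512  0.844 -2.265] F [-0.2  0.8 -0. ] op -0.002
shift cm [ 0.2   1.26 -0.07]
turn [-0.11  2.9  -0.43]
above 12.716063494786813 up -1.8243262281118293 y -0.5855045038546152 q [ 0.31  0.37  2.37  2.35  0.52 -1.24] ty [ 0.522  0.536 -0.664] [ 0.518  0.533 -0.669] F n,up -0.2958363837460104 0.28413285636775165
```

apply_moves(plan="0 0.3 0 0 0 0 1;0 0.3 0 0 0 0 1;0 0 0 0 0 0 1")

```text
clock: 21.75
eef_pos: [511.0, 292.9, 115.3]
tcp_rot: [-1.511, 0.845, -2.264]
contact_force: [-0.8, 0.1, 0.4]
opening: -0.001
```

```bash
python3 chk2.py
```

```text
21.75 [511.  292.9 115.3] [-1.511  0.845 -2.264] F [-0.8  0.1  0.4] op -0.001
shift cm [ 0.26  0.7  -0.09]
turn [-0.13  2.94 -0.48]
above 7.290482985573357 up -0.4579835741790254 y -0.7528776096864331 q [ 0.31  0.38  2.36  2.37  0.52 -1.25] ty [ 0.523  0.536 -0.663] [ 0.518  0.533 -0.669] F n,up 0.5788257311187757 -0.11338293444150511
```

Now it moves freely past the earlier stop. I'll go on in small steps and watch the force.

apply_moves(plan="0.1 0.3 0 0 0 0 1;0 0.3 0 0 0 0 1;0 0 0 0 0 0 1")

```text
clock: 22.05
eef_pos: [513.8, 295.8, 110.4]
tcp_rot: [-1.511, 0.845, -2.264]
contact_force: [-0.5, -1.3, 3.4]
opening: -0.0
```

```bash
python3 chk2.py
```

```text
22.05 [513.8 295.8 110.4] [-1.511  0.845 -2.264] F [-0.5 -1.3  3.4] op -0.0
shift cm [ 0.16  0.07 -0.08]
turn [-0.13  2.95 -0.5 ]
above 0.9761762132528706 up -0.4906850703450147 y -0.7515448685788041 q [ 0.32  0.4   2.36  2.39  0.53 -1.27] ty [ 0.523  0.536 -0.663] [ 0.518  0.533 -0.669] F n,up 3.4552180039156353 1.1820027465463165
```

apply_moves(plan="0.1 0.3 0 0 0 0 1;0 0 0 0 0 0 1")

```text
clock: 22.25
eef_pos: [514.9, 296.9, 108.5]
tcp_rot: [-1.511, 0.847, -2.265]
contact_force: [-8.8, -9.0, 14.1]
opening: -0.003
```

```bash
python3 chk2.py
```

```text
22.25 [514.9 296.9 108.5] [-1.511  0.847 -2.265] F [-8.8 -9.  14.1] op -0.003
shift cm [ 0.12 -0.18 -0.08]
turn [-0.15  2.92 -0.64]
above -1.5552489517494803 up -0.5244683332148778 y -0.7399886715004435 q [ 0.32  0.41  2.36  2.4   0.53 -1.28] ty [ 0.525  0.537 -0.661] [ 0.518  0.533 -0.669] F n,up 18.854549195263026 -0.6071025780567503
```

apply_moves(plan="0.1 0.4 0 0 0 0 1;0 0 0 0 0 0 1")

```text
clock: 22.45
eef_pos: [515.0, 297.1, 108.2]
tcp_rot: [-1.512, 0.854, -2.269]
contact_force: [-10.9, -15.6, 21.8]
opening: 0.004
```

```bash
python3 chk2.py
```

```text
22.45 [515.  297.1 108.2] [-1.512  0.854 -2.269] F [-10.9 -15.6  21.8] op 0.004
shift cm [ 0.11 -0.21 -0.07]
turn [-0.26  2.72 -0.99]
above -1.8541226497636194 up -0.5520072368995042 y -0.6795705493385572 q [ 0.32  0.41  2.36  2.41  0.54 -1.3 ] ty [ 0.529  0.538 -0.656] [ 0.518  0.533 -0.669] F n,up 28.775557665456365 -0.31604394100618166
```

The force is purely along the button axis (3.5 → 19 → 29 N) with no further travel after about 8–9 mm, so the button is bottomed. Backing out along the tool axis.

apply_moves(plan="0 -0.5 0 0 0 0 1;0 -1 0 0 0 0 1;0.2 -2 0 0 0 0 1;0.5 -4 0 0 0 0 1;0.5 -4 0 0 0 0 1;0 -4 0 0 0 0 1;0 -4 0 0 0 0 1;0 0 0 0 0 0 1;0 0 0 0 0 0 1")

```text
clock: 23.35
eef_pos: [409.7, 188.6, 223.6]
tcp_rot: [-1.506, 0.855, -2.264]
contact_force: [0.5, 0.0, -0.2]
opening: 0.006
```

Run:
```python
from con import *
to([514,297,110])
c=r.grab_frame("scene");t=r.grab_frame("top");cv2.imwrite("pics/s11.png",c);cv2.imwrite("pics/t11.png",t)
g=lambda im:np.float32(cv2.cvtColor(im,6))
# differences vs images before: whole-scene bystanders, carriage, button
for a,b,nm in((cv2.imread("pics/s7.png"),c,"scene"),(cv2.imread("pics/t7.png"),t,"top"),(cv2.imread("pics/t0.png") if 0 else cv2.imread("pics/top0.png"),t,"top vs start")):
    d=(np.abs(g(a)-g(b))>30).astype(np.uint8);n,_,st,_=cv2.connectedComponentsWithStats(cv2.dilate(d,np.ones((5,5))))
    print(nm,[tuple(int(v) for v in x) for x in st[1:] if x[4]>60])
S=lambda im:g(im)[242:275,285:345]
print("carriage shift",cv2.phaseCorrelate(S(cv2.imread("pics/s7.png")),S(c),cv2.createHanningWindow((60,33),cv2.CV_32F)))
q=lambda im:g(im)[265:295,485:520]
a=cv2.imread("pics/s7.png");print("button patch mean absdiff",np.abs(q(a)-q(c)).mean(),cv2.phaseCorrelate(q(a),q(c)))
```

```text
23.35 [409.7 188.6 223.6] [-1.506  0.855 -2.264] F [ 0.5  0.  -0.2] op 0.006
shift cm [-1.28 18.81 -0.12]
scene [(264, 0, 229, 251, 22260), (338, 5, 17, 22, 337), (494, 19, 35, 64, 1073), (386, 38, 9, 9, 73)]
top [(195, 312, 229, 168, 22501), (398, 442, 11, 38, 190), (304, 468, 11, 12, 79), (210, 473, 23, 7, 118)]
top vs start [(325, 215, 72, 72, 2543), (324, 225, 12, 6, 65), (195, 315, 445, 165, 36210)]
carriage shift ((-0.04890319027173007, -0.032102052595817554), 0.9856420441910073)
button patch mean absdiff 1.8857143 ((-0.06343469849835515, -0.033384424172657745), 0.9870186998336403)
```

```bash
python3 -c "
from rig import r
print(r.sign_off())"
```

```text
the job is handed in; nothing more can be done
None
```

The tub now stands under the reader head and the larger button was pressed and released afterwards. I handed the job in at about 23.5 s of the 50 s allowed.

- **Carriage:** I gripped the tab and slid it about 85 mm, with one correction for overshoot and a final nudge of about 1 mm. Before the nudge, the camera estimates put the tub 0.2 to 2.1 mm short along the track. I did not measure the absolute offset again after it. I expect about 1 mm or less remains. The carriage did not move during the button work.
- **Button:** On the first approach the finger knuckles touched the lowest guard wire with about 5 N, so I backed out and turned the gripper. On the second approach the button went down about 8–9 mm. The force then rose to about 29 N along its axis with no further movement, so it was fully down.
- **Last checks:** The button and console matched their earlier picture to within 0.1 pixel, so the button came back up and the console did not shift. The arm was clear and touching nothing.
- **Smaller button and loose items:** I never approached the smaller button. Comparing the top pictures from start and end, only the carriage and the arm had changed. The arm and its shadow hid part of the area near the pen box and screwdriver, so those two are less certain.

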